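# Seal the pot that fits the hand-lever sealer and hold the head down

### The job

Of the three filled, foil-covered pots on the counter, only one is the size that slides down into the sealer's nest and hangs there by its rim: put that pot fully home in the nest and let go of it. Then bring the sprung sealing head down on it by its handle, press the handle fully down to its stop and keep it there for at least two seconds; the program finishes while still holding the handle fully down. Do not touch the hot sealing plate, do not tip any pot over, and leave the shears, the box of foil lids and the tray of crab claws where they are.

Things in the scene. Friction and masses are not known exactly. Their poses are not given: they have to be found in the camera images.
- nest (a point): Centre of the mouth of the fixed sealer's nest: an upright aluminium collar, bore 54 mm (over 70 mm deep), outside 62 mm; its flat top (this point, 82 mm above the counter) stands 22 mm proud of the steel housing (160 mm wide). z up; x points from the handle side (front, towards the robot) to the hinge at the back, y to the left seen from the robot.
- hinge (a point): Middle of the hinge pin of the sealing head, 110 mm behind the nest axis (along the nest's +x), 115 mm above the counter; same axes as nest. The pin runs along the nest's y.
- handle (a point): Middle of the handle's grip: black round bar, diameter 16 mm, parallel to the hinge pin and 205 mm from it, on two end arms 88 mm apart; 42 mm free between bar and white head cover. The point turns with the head, y along the bar. Head up: the bar is about 320 mm above the counter, just behind the hinge; head down: level with the pin (115 mm), 95 mm in front of the nest axis.
- head (a joint): Angle of the head about the hinge pin, rad: 1.65 = fully up (its rest), 0 = level, handle fully down on its stop. A spring lifts it to 1.65 when let go. Push needed at the handle, square to the head: about 1 N when up, 6 N when nearly down, 12 to 13 N at the stop on a pot. The cover is 108 mm wide and reaches 155 mm from the hinge.
- platen: Hot sealing plate: aluminium disc, diameter 68 mm, 9 mm thick, sprung under the head, over the nest when the head is down; origin at the centre of its face, z into the head. It meets the pot's rim about 0.05 rad before the stop; its springs then press with 10 to 14 N. Head up: it stands upright about 85 mm behind the nest axis, 190 to 260 mm above the counter.
- pot_1: White plastic pot with a round foil cover, 48 mm high, about 70 g: rim 51 mm across, body 43 mm across under the rim tapering to 39 mm at the foot. Origin at the centre of its underside, z up; the rim is a plain ring from 44 to 48 mm above the origin, overhanging the body all round (the foil's pull tab can be ignored).
- pot_2: Pot of the same make and height, about 100 g: rim 63 mm across (from 44 to 48 mm above the origin), body 52 mm across under the rim tapering to 47 mm at the foot. Origin at the centre of its underside, z up. A pot can be gripped across its rim from above.
- pot_3: Pot of the same make and height, about 130 g: rim 69 mm across (from 44 to 48 mm above the origin), body 62 mm across under the rim tapering to 57 mm at the foot. Origin at the centre of its underside, z up. The three pots stand on the counter beside the sealer, at the robot's right, in any order.
- shears: Kitchen shears with red handles, lying flat, about 200 mm long, 14 mm high, at the left of the sealer; origin at the pivot on the underside, blades along x. Bystander.
- lid_box: Clear open box of foil lids, 82 x 82 x 50 mm, beyond the pots; origin at the centre of its underside. Bystander.
- claw_tray: Shallow steel tray with crab claws, 180 x 130 x 35 mm, farther left; origin at the centre of its underside. Bystander.

How it is judged:
By the outcome, as a careful person would: the job done as asked, in the order asked, and still so for the second after the job is handed in, while the arm keeps its last pose, push and grip.
It also fails if it takes over 72 s, if anything falls off the work surface, if the arm or the gripper's body presses on something with over 40 N, if the wrist force passes 120 N, or if a joint passes its speed limit or range.

### The arm

A 7-joint arm with a two-finger parallel gripper is mounted at the origin on the work surface. World frame = base frame: x ahead of the robot, y to its left, z up, the work surface at z = 0. Lengths are in mm, angles in rad, forces in N, time in s.
With the tool pointing down it reaches from about 400 to 875 mm from the base axis. Payload 4.4 kg.
Tool frame: the origin (TCP) lies midway between the tips of the shut fingers; the grasp point (between the pads) lies 19 mm behind it; z points along the fingers, y is the line along which they close (so a half turn about z gives the same grasp; the last joint's range is limited). The gripper opens to 85 mm and grips with 20 to 120 N. Pads are 22 mm wide; open, the fingers measure 114 mm over their backs; the gripper's body (76 mm by 85 mm) begins 54 mm behind the grasp point. The pads swing forward as they close: fully open they stand 13 mm farther back than shut.
Start: joints at [-0.066, 0.628, 0.038, 1.517, -0.027, 0.996, -0.02], TCP at [650.014, 0.028, 205.713] pointing down, gripper open.
Joint ranges: [-3.06, 3.06], [-0.37, 2.12], [-1.25, 1.32], [0.18, 2.47], [-1.1, 4.24], [0.23, 1.98], [-2.94, 2.94]. Speed limits (rad/s): [2.57, 2.57, 3.14, 3.14, 3.14, 3.14, 3.14].

### API

Orientations are given as [roll, pitch, yaw] about the fixed x, y, z axes, in that order (R = Rz(yaw) Ry(pitch) Rx(roll)).
In Python, from cell import ctrl, get_image, get_calibration gives the robot as it stands.
- The arm moves only by the shell command python3 -m creep 'ROWS'. ROWS is JSON, a list of rows, each an object of numbers: "dx", "dy", "dz": the shift along the world's x, y, z normalised to -1 to 1, where 1 is 0.4 m; "rx", "ry", "rz": the turn, a rotation vector about the world's x, y, z normalised to -1 to 1, where 1 is 2 pi rad; "grip": the closure, from -1 (fully open) to 1 (shut). A call has exactly 5 rows; each row is the pose to reach, as a shift and turn from the pose commanded when the call began, turning the shorter way round; what a row does not reach only later rows make up. A row lasts 1/8 s, in which the tool goes at most 62.5 mm and 10.7 degrees, less where a joint would pass 70% of its speed; a pose out of reach is approached as far as the arm can. A call with a number of a shift or a turn outside -1 to 1 is refused whole. A call with a gripper value outside its range is refused whole. The fingers move at their own pace and stop on an object; the grip force is fixed at half the most. Time passes only in rows, so rows that repeat a pose let the fingers close, or fill a call up. It gives the time, the measured TCP pose, the force, the opening and the grip force at its end, in the units of the state.
- ctrl.read_state(): the state, without advancing time (a new reading comes with each control period).
- get_image(name): name is "scene" or "side" or "wrist"; returns the picture (400x640x3 uint8, red, green, blue); there is no depth.
- get_calibration(name): a dict with "mtx" (3x3 intrinsics, pixels), "world_from_camera" (4x4, takes a point from camera to world coordinates). Camera axes: x right, y down, z forward; pixel columns grow to the right and rows downward; lengths in mm; the calibration is good to about 2 mm. A picture is of the moment at which its call begins: read the wrist's pose just before it. get_calibration takes no time and is no camera call; for the wrist camera it gives the pose at the moment of the call.
- ctrl.finish_job(): hands the job in; it is judged then, once.
The state is a dict: "clock": time; "qpos": joint angles; "qd": joint speeds; "tau": joint torques, N m; "eef_pos": TCP position; "tool_rot": TCP orientation; "force": force on the tool from outside, world axes, zero at the start; "torque": the same for the moment, N m; "width": finger opening in mm; "gripper_force": force on a finger pad.
Only numpy, scipy, OpenCV 4.12 (cv2) and the standard library are available. Lean on these libraries where they do the work, as an engineer would, in place of code of your own. Each camera call takes 0.05 s, during which the arm holds its last target. There are 200 camera calls.

## Working session

There is one attempt and no reset: what is moved stays moved. The work goes in short steps, Python scripts to look and compute and a shell command to move; the robot and the scene stay as the last step left them, time stands still between calls to the robot, and variables do not carry over. Pictures are saved under pics/ and viewed, at most 10 in all, crops included, and the job is handed in when it is done.

```bash
ls; mkdir -p pics
python3 - <<'E'
from cell import ctrl,get_image,get_calibration
import cv2
for n in("scene","side","wrist"):
    c=get_calibration(n);print(n,c["mtx"].round(1).tolist() if hasattr(c["mtx"],'round') else c["mtx"],c["world_from_camera"])
    cv2.imwrite(f"pics/{n}0.png",get_image(n)[:,:,::-1])
print(ctrl.read_state())
E
```

```text
pics
scene [[418.3, 0.0, 310.7], [0.0, 418.3, 202.0], [0.0, 0.0, 1.0]] [[ 8.66350147e-01  4.18008826e-01 -2.73324066e-01  8.75769303e+02]
 [ 4.99357868e-01 -7.34733435e-01  4.59138867e-01 -5.74007480e+02]
 [-8.89623075e-03 -5.34261548e-01 -8.45272415e-01  1.19580062e+03]
 [ 0.00000000e+00  0.00000000e+00  0.00000000e+00  1.00000000e+00]]
side [[366.5, 0.0, 324.8], [0.0, 366.5, 199.6], [0.0, 0.0, 1.0]] [[ 8.90456998e-01 -2.25326310e-01  3.95366145e-01  6.75654480e+01]
 [-4.55059076e-01 -4.46154769e-01  7.70627770e-01 -8.48740752e+02]
 [ 2.75177958e-03 -8.66125843e-01 -4.99818419e-01  6.56300907e+02]
 [ 0.00000000e+00  0.00000000e+00  0.00000000e+00  1.00000000e+00]]
wrist [[343.8, 0.0, 316.6], [0.0, 343.8, 194.9], [0.0, 0.0, 1.0]] [[ 9.99996028e-01  1.71611834e-03 -2.23597891e-03  6.49766687e+02]
 [ 1.04535790e-03 -9.62517146e-01 -2.71218825e-01  6.92199788e+01]
 [-2.61761163e-03  2.71215410e-01 -9.62515116e-01  3.73235410e+02]
 [ 0.00000000e+00  0.00000000e+00  0.00000000e+00  1.00000000e+00]]
{'clock': 0.15, 'qpos': array([-0.06578244,  0.62913321,  0.0384605 ,  1.51813923, -0.02696072,
        0.99631649, -0.01999865]), 'qd': array([ 3.29228787e-05, -1.35007612e-03, -4.88777994e-04, -2.27975593e-03,
       -1.79556060e-04, -1.46247456e-03, -4.92272052e-04]), 'tau': array([ 2.19518879e-03, -5.63800478e+01,  1.22790758e+00, -1.93650573e+01,
        1.11919764e-02,  7.40401709e-03, -1.44664841e-05]), 'eef_pos': array([6.49480922e+02, 1.32206549e-03, 2.05000606e+02]), 'tool_rot': array([-3.14011526e+00,  4.74049215e-05,  1.57079172e+00]), 'force': array([ 0.07166752, -0.33211377,  0.28799345]), 'torque': array([-0.04821693, -0.00298267,  0.04733809]), 'gripper_force': 0.0, 'width': 85.36743181109254}
```

View pics/scene0.png

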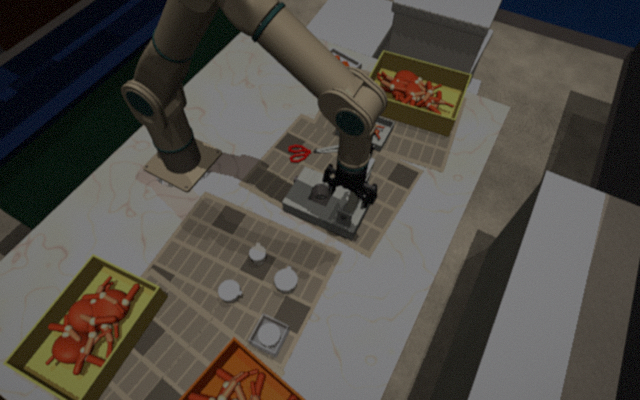

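View pics/side0.png

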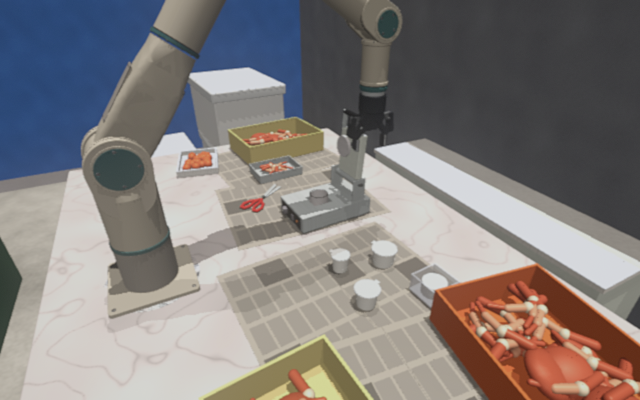

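View pics/wrist0.png

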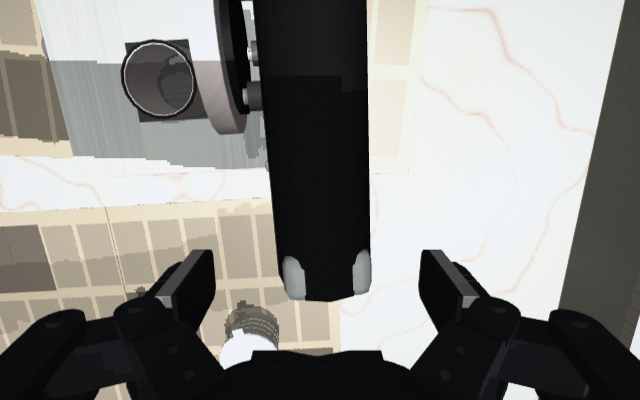

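Scene/side: sealer with head up, nest at scene (320,190), side (318,196), wrist (158,78). Three pots at scene (258,253), (229,290) and (286,280), side (341,260), (367,293) and (384,255). The black handle bar fills the centre of the wrist view, close to the gripper.

```bash
cat > h.py <<'E'
import numpy as np,cv2
from cell import ctrl,get_image,get_calibration
def ray(cal,px):
    K=np.array(cal["mtx"]);T=np.array(cal["world_from_camera"])
    d=T[:3,:3]@np.linalg.solve(K,[px[0],px[1],1.]);return T[:3,3],d/np.linalg.norm(d)
def tri(*obs):
    A=np.zeros((3,3));b=np.zeros(3);R=[ray(*o) for o in obs]
    for o,d in R:
        M=np.eye(3)-np.outer(d,d);A+=M;b+=M@o
    p=np.linalg.solve(A,b);return p.round(1),[round(float(np.linalg.norm((np.eye(3)-np.outer(d,d))@(p-o))),1) for o,d in R]
def atz(cal,px,z):
    o,d=ray(cal,px);return (o+d*(z-o[2])/d[2]).round(1)
def proj(cal,p):
    T=np.linalg.inv(np.array(cal["world_from_camera"]));q=np.array(cal["mtx"])@(T[:3,:3]@np.array(p,float)+T[:3,3]);return (q[:2]/q[2]).round(1)
def snap(name,f):
    c=get_calibration(name);im=get_image(name);cv2.imwrite(f"pics/{f}.png",im[:,:,::-1]);np.save(f"pics/{f}.npy",c,allow_pickle=True);return c,im
def cal(f): return np.load(f"pics/{f}.npy",allow_pickle=True).item()
E
python3 - <<'E'
from h import *
c,s,w=[get_calibration(n) for n in("scene","side","wrist")]
np.save("pics/wrist0.npy",w,allow_pickle=True)
print("nest",tri((c,(320,190)),(s,(318,194)),(w,(158,78))),atz(w,(158,78),82))
for n,a,b in(("s",(257,252),(341,255)),("m",(228,288),(366,287)),("L",(285,278),(384,247))):
    print(n,tri((c,a),(s,b)))
print(atz(w,(325,250),320))
E
```

```text
nest (array([520.1,  84.7,  79.8]), [2.1, 1.7, 0.5]) [521.6  84.6  82. ]
s (array([ 454. , -187.1,   47.3]), [1.8, 1.8])
m (array([ 445.7, -323.2,   51.6]), [0.4, 0.4])
L (array([ 571.7, -216.1,   51.8]), [0.4, 0.4])
[651.1  44.5 320. ]
```

```bash
python3 -m creep '[{"dy":-0.15,"grip":-1},{"dy":-0.3,"grip":-1},{"dx":-0.1,"dy":-0.4,"grip":-1},{"dx":-0.2,"dy":-0.5,"grip":-1},{"dx":-0.35,"dy":-0.5,"grip":-1}]' && python3 -m creep '[{"dx":0},{"dx":0},{"dx":0},{"dx":0},{"dx":0}]'
python3 - <<'E'
from h import *
snap("wrist","w1");print(ctrl.read_state()["eef_pos"])
E
```

```text
[6.49585791e+02 3.86540811e-02 2.05107981e+02]$[0]: bad value
```

View pics/w1.png

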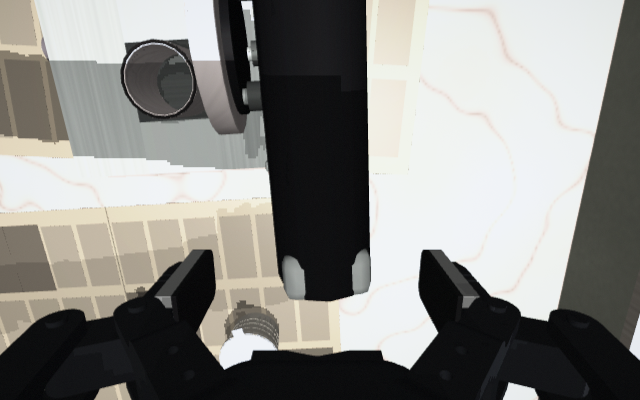

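The view is unchanged because the move was refused. The rows probably need all seven keys.

```bash
python3 -m creep '[{"dx":0,"dy":-0.15,"dz":0,"rx":0,"ry":0,"rz":0,"grip":-1},{"dx":0,"dy":-0.3,"dz":0,"rx":0,"ry":0,"rz":0,"grip":-1},{"dx":-0.1,"dy":-0.4,"dz":0,"rx":0,"ry":0,"rz":0,"grip":-1},{"dx":-0.2,"dy":-0.5,"dz":0,"rx":0,"ry":0,"rz":0,"grip":-1},{"dx":-0.35,"dy":-0.5,"dz":0,"rx":0,"ry":0,"rz":0,"grip":-1}]'
python3 - <<'E'
from h import *
print(ctrl.read_state()["eef_pos"])
E
```

```text
clock: 0.82
eef_pos: [508.8, -204.4, 205.4]
tool_rot: [3.141, 0.003, 1.565]
force: [0.2, 0.2, -1.0]
width: 85.1
gripper_force: 0.0
[ 508.84073506 -204.38531728  205.4169177 ]
```

Run:
```python
from h import *
get_image("side");get_image("side");get_image("side")
snap("wrist","w2");print(ctrl.read_state()["eef_pos"],ctrl.read_state()["tool_rot"])
```

```text
[ 508.99340727 -200.16845331  205.95292099] [-3.14145123e+00 -2.52289628e-04  1.56942566e+00]
```

View pics/w2.png

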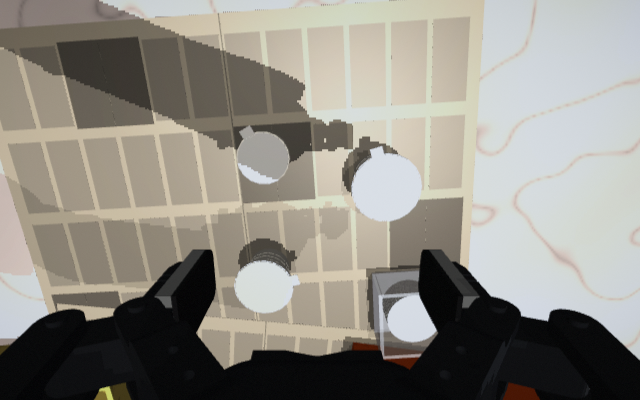

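Wrist view: rims at small (263,157) half-width 26, large (386,187) half-width 35, medium (265,287) half-width about 30. The box is at (410,315). I'll fit the rims and check them against a second view.

Run:
```python
from h import *
w=cal("w2");im=cv2.imread("pics/w2.png")
c=get_calibration("scene");s=get_calibration("side")
for n,p,hw,sc,sd in(("s",(263,157),26,(257,252),(341,255)),("L",(386,187),35,(285,278),(384,247)),("m",(265,287),30,(228,288),(366,287))):
    P=atz(w,p,48);d=atz(w,(p[0]+hw,p[1]),48)-atz(w,(p[0]-hw,p[1]),48)
    print(n,P,"dia",np.linalg.norm(d).round(1),"3view",tri((w,p),(c,sc),(s,sd)))
# saturation-free rim edge scan for medium
g=cv2.cvtColor(im,cv2.COLOR_BGR2GRAY).astype(int)
for r in(280,287,294):print(r,g[r,225:305:2])
for x in(258,265):print(x,g[250:325:2,x])
```

```text
s [ 453.5 -185.2   48. ] dia 49.7 3view (array([ 453.7, -186.2,   46.5]), [0.9, 1.4, 2.2])
L [ 572.4 -214.9   48. ] dia 68.3 3view (array([ 571.9, -215.1,   50.6]), [0.8, 0.8, 0.9])
m [ 449.4 -324.6   48. ] dia 64.0 3view (array([ 447.3, -322.9,   50.9]), [2.6, 1.9, 0.9])
280 [168 170 169 168 168 191 220 220 220 219 220 219 219 220 220 220 219 220
 219 219 220 220 219 220 219 219 220 220 220 220 220 220 221 220 221 221
 221 199 199 199]
287 [150 137 146 148 143 202 219 219 219 219 219 219 220 219 219 219 219 219
 219 219 220 219 220 219 219 220 219 219 219 220 220 220 220 220 152 164
 163 163 164 164]
294 [135 135 135 135 136 154 218 219 219 219 219 219 218 219 219 219 219 218
 219 219 219 219 219 219 219 218 219 219 219 219 219 220 221 220 163 162
 162 163 163 163]
258 [ 68  71  87  83  83 124 207 221 220 221 220 219 221 220 220 220 219 220
 220 220 220 219 218 219 219 219 219 219 219 218 218 196 188 189 188 168
 190 190]
265 [ 72  98  74  91  75 155 207 220 220 220 221 220 220 220 219 220 219 219
 219 219 220 219 219 219 219 218 218 219 219 218 219 211 157 157 157 156
 158 165]
```

```bash
python3 -m creep '[{"dx":-0.05,"dy":-0.1,"dz":0,"rx":0,"ry":0,"rz":0,"grip":-1},{"dx":-0.1,"dy":-0.2,"dz":-0.05,"rx":0,"ry":0,"rz":0,"grip":-1},{"dx":-0.154,"dy":-0.31,"dz":-0.15,"rx":0,"ry":0,"rz":0,"grip":-1},{"dx":-0.154,"dy":-0.31,"dz":-0.2,"rx":0,"ry":0,"rz":0,"grip":-1},{"dx":-0.154,"dy":-0.31,"dz":-0.2,"rx":0,"ry":0,"rz":0,"grip":-1}]'
python3 - <<'E'
from h import *
get_image("side");get_image("side")
w,im=snap("wrist","w3");print(ctrl.read_state()["eef_pos"],proj(w,(448.5,-324,48)))
g=cv2.cvtColor(im,cv2.COLOR_RGB2GRAY);_,b=cv2.threshold(g,205,255,0)
n,l,st,ce=cv2.connectedComponentsWithStats(b)
for i in range(1,n):
    if st[i,4]>1500:print(st[i],ce[i],atz(w,ce[i],48))
E
```

```text
clock: 1.65
eef_pos: [449.0, -323.6, 124.2]
tool_rot: [-3.14, -0.002, 1.571]
force: [0.2, -0.6, 0.1]
width: 85.7
gripper_force: 0.0
[ 450.54818822 -323.53314619  126.60988948] [313.9 195.2]
[ 284    0   75   30 1599] [321.24015009  11.70293934] [ 453.1 -200.5   48. ]
[  277     0   192   342 20056] [377.88222976 159.40501596] [ 494.8 -296.9   48. ]
[ 450    0  120   92 8346] [504.05008387  43.31979391] [ 574.5 -219.    48. ]
[  569     7    71   305 15163] [612.20470883 179.76640506] [ 668.2 -311.6   48. ]
[ 128  104  147  129 2958] [193.67579446 193.95807978] [ 359.1 -323.3   48. ]
[ 481  212   75   69 4009] [518.07358444 246.31179845] [ 607.4 -364.9   48. ]
```

View pics/w3.png

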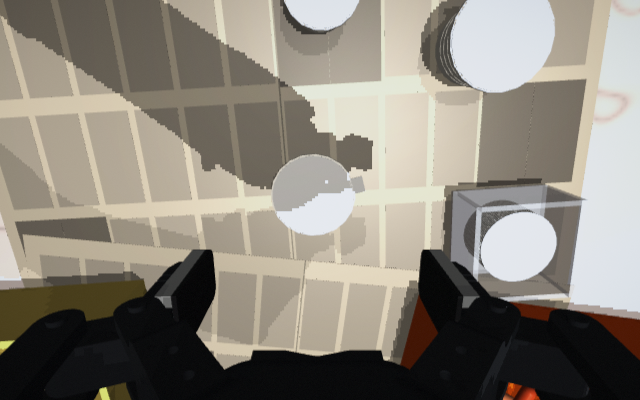

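Pot 2's rim spans columns 272–356 and rows 154–236, so its centre (314,195) matches the prediction. I'll descend and grip.

```bash
python3 -m creep '[{"dx":0,"dy":0,"dz":-0.07,"rx":0,"ry":0,"rz":0,"grip":-1},{"dx":0,"dy":0,"dz":-0.15,"rx":0,"ry":0,"rz":0,"grip":-1},{"dx":0,"dy":0,"dz":-0.21,"rx":0,"ry":0,"rz":0,"grip":-1},{"dx":0,"dy":0,"dz":-0.235,"rx":0,"ry":0,"rz":0,"grip":-1},{"dx":0,"dy":0,"dz":-0.235,"rx":0,"ry":0,"rz":0,"grip":-1}]' && python3 -m creep '[{"dx":0,"dy":0,"dz":0,"rx":0,"ry":0,"rz":0,"grip":1},{"dx":0,"dy":0,"dz":0,"rx":0,"ry":0,"rz":0,"grip":1},{"dx":0,"dy":0,"dz":0,"rx":0,"ry":0,"rz":0,"grip":1},{"dx":0,"dy":0,"dz":0,"rx":0,"ry":0,"rz":0,"grip":1},{"dx":0,"dy":0,"dz":0,"rx":0,"ry":0,"rz":0,"grip":1}]'
python3 - <<'E'
from h import *
snap("side","s3")
E
```

```text
clock: 2.42
eef_pos: [449.2, -323.7, 32.1]
tool_rot: [3.141, 0.0, 1.572]
force: [-0.1, 1.0, 1.2]
width: 85.1
gripper_force: 0.0
clock: 3.05
eef_pos: [448.4, -324.0, 31.8]
tool_rot: [3.142, -0.0, 1.571]
force: [-0.0, 1.0, 0.2]
width: 0.1
gripper_force: 0.0
```

Run:
```python
from h import *
w,im=snap("wrist","w4")
s=cv2.imread("pics/s3.png")[180:380,230:500];s=cv2.resize(s,None,fx=1.48,fy=1.48)
cv2.imwrite("pics/m4.png",np.hstack([im[:296,120:520,::-1],s[:296]]))
```

```text
(no output)
```

View pics/m4.png

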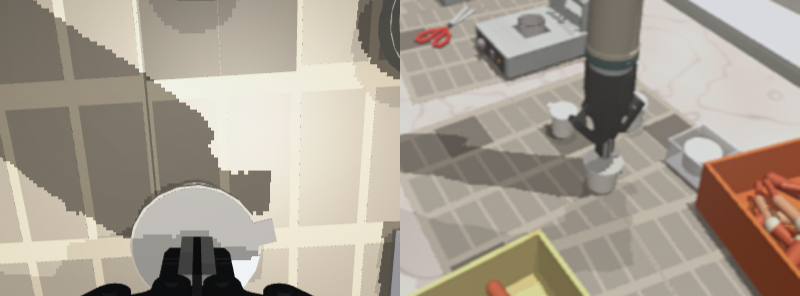

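Run:
```python
from h import *
s=get_calibration("side");w=get_calibration("wrist");st=ctrl.read_state();print(st["eef_pos"],st["tool_rot"],st["force"],st["width"])
for p in((448.5,-324,32),(448.5,-324,48),(448.5,-324,60)):print(p,proj(s,p),proj(w,p))
print(np.array(w["world_from_camera"])[:3,3])
a=cv2.imread("pics/s3.png")[230:310,320:420];b=cv2.imread("pics/w4.png")[150:400,200:440]
cv2.imwrite("pics/m5.png",np.hstack([cv2.resize(a,(400,320),interpolation=2),cv2.resize(b,(307,320))]))
```

```text
[ 448.36129208 -323.99008465   31.69012995] [-3.14153725e+00 -4.05382449e-05  1.57075778e+00] [-0.80573706  0.0653201   0.04266841] 0.07232378093203086
(448.5, -324, 32) [366.5 292.9] [316.8 235. ]
(448.5, -324, 48) [366.9 287.9] [316.8 247.8]
(448.5, -324, 60) [367.3 284. ] [316.8 259. ]
[ 448.47699237 -254.79914544  200.05595411]
```

View pics/m5.png

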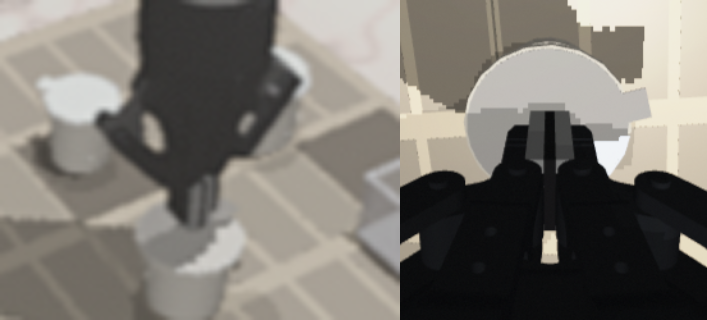

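The fingers shut without holding the pot, and the pot hasn't moved (rim centre still near (316,240)). I'll raise straight up and measure numerically where the shut tips really are.

```bash
python3 -m creep '[{"dx":0,"dy":0,"dz":0.04,"rx":0,"ry":0,"rz":0,"grip":1},{"dx":0,"dy":0,"dz":0.1,"rx":0,"ry":0,"rz":0,"grip":1},{"dx":0,"dy":0,"dz":0.17,"rx":0,"ry":0,"rz":0,"grip":1},{"dx":0,"dy":0,"dz":0.2,"rx":0,"ry":0,"rz":0,"grip":1},{"dx":0,"dy":0,"dz":0.2,"rx":0,"ry":0,"rz":0,"grip":1}]'
python3 - <<'E'
from h import *
get_image("side")
s,im=snap("side","s5");st=ctrl.read_state();p=st["eef_pos"];print(p,st["width"])
print("tcp proj",proj(s,p),"pot",proj(s,(448.5,-324,48)))
g=cv2.cvtColor(im,cv2.COLOR_RGB2GRAY)
for r in range(240,300,2):print(r,g[r,352:386:2])
for n,u in(("tip+0",0),("13",13),("20",20)):print(n,proj(s,p+[0,0,u]))
E
```

```text
clock: 3.78
eef_pos: [449.0, -324.3, 112.8]
tool_rot: [3.14, 0.001, 1.571]
force: [-0.1, 0.5, -1.1]
width: -0.1
gripper_force: 0.0
[ 447.95664884 -323.6464979   111.2313555 ] -0.025795814928187274
tcp proj [368.3 266.9] pot [366.9 287.9]
240 [157 107  52  54  52  53  52  54  52  55  53  55  54  51  84 113 120]
242 [163 159 107  53  53  55  54  55  54  55  54  53  52  74 198 216 216]
244 [177 163 160 125  55  52  54  54  54  54  53  55  49 153 215 216 215]
246 [169 177 164 162 125  58  53  53  54  54  59  96  89 203 217 215 215]
248 [160 169 179 163 162 147  70  52  55  87  91  94 101 207 216 215 215]
250 [159 158 168 179 181 181  82  52  55  93  89  91 114 215 215 215 215]
252 [169 177 183 184 183 177  70  51  57  98  86  92 123 217 216 215 215]
254 [184 183 177 169 165 174  77  48  60 103  85  95 103 185 209 216 216]
256 [172 165 160 160 160 164 141  63  58 103  81 104 127 138 146 162 169]
258 [162 160 161 161 160 160 165 143  81 102  83 112 132 140 142 143 144]
260 [166 163 160 160 161 160 161 164 130 109 101 123 134 140 143 146 147]
262 [131 167 163 161 161 161 161 162 135 116 102
[... 711 characters left out ...]
5 153 153 154 154 153 153 152 151 170 201 172 161 161]
284 [177 165 154 153 154 153 153 154 153 151 171 207 214 200 161 161 161]
286 [156 160 154 154 154 153 153 153 163 196 213 216 216 215 177 160 161]
288 [110 152 154 153 154 154 153 150 200 217 215 215 215 216 204 160 160]
290 [107 136 154 154 154 153 153 162 213 216 215 214 213 214 205 180 167]
292 [108 120 151 153 154 150 149 182 204 206 209 201 200 201 175 171 182]
294 [108 107 127 150 150 154 187 202 200 201 202 201 202 186 161 161 171]
296 [107 107 112 133 158 185 201 201 201 200 200 200 170 160 161 161 160]
298 [112 107 123 128 136 144 155 160 170 166 157 147 130 161 160 162 171]
tip+0 [368.3 266.9]
13 [368.7 262.5]
20 [368.9 260. ]
```

Shut tips do match the reported TCP, so the pads gripped too high and slid over the rim. I'll open and go 10 mm lower.

```bash
python3 -m creep '[{"dx":0,"dy":0,"dz":0,"rx":0,"ry":0,"rz":0,"grip":-1},{"dx":0,"dy":0,"dz":0,"rx":0,"ry":0,"rz":0,"grip":-1},{"dx":0,"dy":0,"dz":0,"rx":0,"ry":0,"rz":0,"grip":-1},{"dx":0,"dy":0,"dz":0,"rx":0,"ry":0,"rz":0,"grip":-1},{"dx":0,"dy":0,"dz":0,"rx":0,"ry":0,"rz":0,"grip":-1}]';  python3 - <<'E'
from h import *
w,im=snap("wrist","w6");p=ctrl.read_state()["eef_pos"];print(p,proj(w,(448.5,-324,48)))
g=cv2.cvtColor(im,cv2.COLOR_RGB2GRAY)
c=proj(w,(448.5,-324,48)).astype(int)
print(g[c[1],c[0]-70:c[0]+70:3]);print(g[c[1]-60:c[1]+60:3,c[0]])
E
```

```text
clock: 4.5
eef_pos: [448.4, -324.0, 111.7]
tool_rot: [-3.142, -0.0, 1.571]
force: [0.0, 0.3, 0.3]
width: 85.2
gripper_force: 0.0
[ 448.44343472 -323.9779299   111.72854811] [316.8 200.2]
[195 201 202 208 213 213 217 219 221 176 172 173 172 172 173 172 171 171
 172 170 172 172 172 172 172 171 173 172 173 172 171 171 171 171 233 232
 232 232 222 227 227 227 227 227 227 227 227]
[106 105 105 105 104 101 181 173 174 173 173 174 174 173 172 172 173 172
 172 173 171 171 215 232 232 233 232 232 233 232 232 232 232 232 204 170
 170 167 166 165]
```

```bash
python3 -m creep '[{"dx":0,"dy":0,"dz":-0.07,"rx":0,"ry":0,"rz":0,"grip":-1},{"dx":0,"dy":0,"dz":-0.15,"rx":0,"ry":0,"rz":0,"grip":-1},{"dx":0,"dy":0,"dz":-0.2,"rx":0,"ry":0,"rz":0,"grip":-1},{"dx":0,"dy":0,"dz":-0.225,"rx":0,"ry":0,"rz":0,"grip":-1},{"dx":0,"dy":0,"dz":-0.225,"rx":0,"ry":0,"rz":0,"grip":-1}]' && python3 -m creep '[{"dx":0,"dy":0,"dz":0,"rx":0,"ry":0,"rz":0,"grip":1},{"dx":0,"dy":0,"dz":0,"rx":0,"ry":0,"rz":0,"grip":1},{"dx":0,"dy":0,"dz":0,"rx":0,"ry":0,"rz":0,"grip":1},{"dx":0,"dy":0,"dz":0,"rx":0,"ry":0,"rz":0,"grip":1},{"dx":0,"dy":0,"dz":0,"rx":0,"ry":0,"rz":0,"grip":1}]'
```

```text
clock: 5.18
eef_pos: [448.2, -323.8, 21.4]
tool_rot: [-3.141, -0.0, 1.571]
force: [-0.9, -0.6, -0.8]
width: 86.1
gripper_force: 0.0
clock: 5.8
eef_pos: [448.7, -324.5, 22.5]
tool_rot: [3.141, 0.001, 1.571]
force: [-0.6, -0.2, 5.9]
width: 0.0
gripper_force: 2.9
```

Run:
```python
from h import *
w,im=snap("wrist","w7");s,si=snap("side","s7");c,sc=snap("scene","c7")
st=ctrl.read_state();print(st["force"],st["torque"],st["width"],st["gripper_force"])
a=cv2.resize(im[120:400,160:480],(480,420));b=cv2.resize(si[220:320,320:430],(320,291),interpolation=2);d=cv2.resize(sc[225:345,190:330],(320,274),interpolation=2)
m=np.zeros((565,800,3),np.uint8);m[:420,:480]=a;m[:291,480:]=b;m[291:565,480:]=d
cv2.imwrite("pics/m7.png",m[:,:,::-1])
```

```text
[-2.05798942  0.19570358  6.82043837] [ 0.02517747  0.2643937  -0.0226194 ] 0.07343541661481484 3.260490708053112
```

View pics/m7.png

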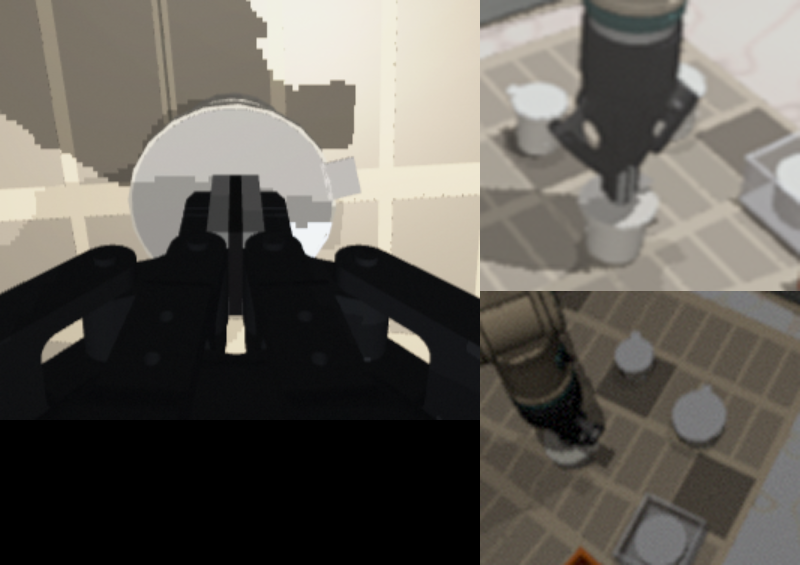

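The pot is still upright and unmoved, with the shut fingers apparently standing on the foil: contact force appears at TCP z=22 although the foil is at 48. That suggests the real tips sit about 25 mm above the reported TCP. I'll check with image differencing.

Run:
```python
from h import *
a=cv2.imread("pics/side0.png",0).astype(int);b=cv2.imread("pics/s5.png",0).astype(int);d=cv2.imread("pics/s7.png",0).astype(int)
print("cols",list(range(360,386,2)))
for r in range(246,282,2):print(r,"bg",a[r,360:386:2],"s5",b[r,360:386:2])
s=get_calibration("side")
for u in(0,13,25):print(u,proj(s,(448,-324,111.2+u)),proj(s,(448,-335,111.2+u)))
```

```text
cols [360, 362, 364, 366, 368, 370, 372, 374, 376, 378, 380, 382, 384]
246 bg [145 144 144 145 156 166 205 216 215 215 215 215 215] s5 [125  58  53  53  53  54  59  96  88 203 217 215 215]
248 bg [144 149 160 164 166 164 204 216 215 215 215 215 215] s5 [162 146  69  52  54  87  91  94 101 207 215 215 215]
250 bg [163 165 165 163 153 145 172 209 216 215 215 215 215] s5 [181 181  81  51  55  93  89  91 114 215 215 215 215]
252 bg [165 161 147 144 145 146 136 159 210 216 216 215 215] s5 [182 176  69  51  57  98  86  92 123 217 216 215 215]
254 bg [148 160 150 145 120 113 127 120 145 183 209 215 216] s5 [164 173  76  48  60 103  85  95 102 184 209 215 216]
256 bg [144 147 160 152 117  94 104 123 130 137 147 163 168] s5 [160 164 140  63  57 103  81 104 126 137 146 162 168]
258 bg [145 143 148 166 146 100 101 121 132 141 142 145 146] s5 [160 160 164 142  81 102  83 112 131 139 142 143 144]
260 bg [146 148 159 163 141 117 102 125 134 140 143 146 147] s5 [160 160 160 163 130 108 101 122 133 139 143 146 147]
262 bg [161 161 161 162 135 115 104 123 136 140 143 147 147] s5 [160 160 160 161 134 
[... 486 characters left out ...]
2 161 161 156 151]
272 bg [121 128 151 155 165 173 180 184 184 179 169 167 152] s5 [120 126 150 155 164 172 181 184 184 179 168 166 151]
274 bg [121 120 125 167 183 184 183 180 171 163 160 170 180] s5 [121 119 125 167 183 184 184 181 171 164 160 170 180]
276 bg [126 148 167 182 183 177 168 161 160 161 161 160 169] s5 [124 147 167 182 184 177 168 161 160 160 160 160 169]
278 bg [178 186 187 180 178 179 163 160 162 160 161 161 160] s5 [179 184 183 175 172 180 164 161 160 161 160 160 160]
280 bg [206 212 213 213 213 211 202 191 209 180 161 160 160] s5 [167 158 156 154 155 160 167 160 154 157 160 160 160]
0 [368.4 267. ] [371.1 269.9]
13 [368.8 262.6] [371.5 265.4]
25 [369.1 258.3] [371.9 261.2]
```

Confirmed: the tip in the side view ends at row 259–260, so the real tips are about 25 mm above the reported TCP. I'll raise, open, go down to TCP z≈2 (tips about 35) and grip.

```bash
python3 -m creep '[{"dx":0,"dy":0,"dz":0.05,"rx":0,"ry":0,"rz":0,"grip":1},{"dx":0,"dy":0,"dz":0.1,"rx":0,"ry":0,"rz":0,"grip":1},{"dx":0,"dy":0,"dz":0.1,"rx":0,"ry":0,"rz":0,"grip":-1},{"dx":0,"dy":0,"dz":0.1,"rx":0,"ry":0,"rz":0,"grip":-1},{"dx":0,"dy":0,"dz":0.1,"rx":0,"ry":0,"rz":0,"grip":-1}]' && python3 -m creep '[{"dx":0,"dy":0,"dz":0,"rx":0,"ry":0,"rz":0,"grip":-1},{"dx":0,"dy":0,"dz":-0.05,"rx":0,"ry":0,"rz":0,"grip":-1},{"dx":0,"dy":0,"dz":-0.1,"rx":0,"ry":0,"rz":0,"grip":-1},{"dx":0,"dy":0,"dz":-0.15,"rx":0,"ry":0,"rz":0,"grip":-1},{"dx":0,"dy":0,"dz":-0.15,"rx":0,"ry":0,"rz":0,"grip":-1}]' && python3 -m creep '[{"dx":0,"dy":0,"dz":0,"rx":0,"ry":0,"rz":0,"grip":1},{"dx":0,"dy":0,"dz":0,"rx":0,"ry":0,"rz":0,"grip":1},{"dx":0,"dy":0,"dz":0,"rx":0,"ry":0,"rz":0,"grip":1},{"dx":0,"dy":0,"dz":0,"rx":0,"ry":0,"rz":0,"grip":1},{"dx":0,"dy":0,"dz":0,"rx":0,"ry":0,"rz":0,"grip":1}]'
```

```text
clock: 6.58
eef_pos: [447.9, -323.6, 60.9]
tool_rot: [-3.14, -0.001, 1.571]
force: [-0.3, -0.0, -0.2]
width: 54.3
gripper_force: 0.0
clock: 7.2
eef_pos: [447.2, -323.1, 0.2]
tool_rot: [-3.139, -0.002, 1.571]
force: [0.9, 0.1, 0.6]
width: 85.1
gripper_force: 0.0
clock: 7.82
eef_pos: [448.8, -324.3, 3.2]
tool_rot: [3.14, 0.001, 1.571]
force: [-0.7, 1.5, 5.6]
width: 60.0
gripper_force: 63.3
```

Gripped (63 N; width reads 60). I'll lift and carry it towards the nest, stopping short for a look.

```bash
python3 -m creep '[{"dx":0,"dy":0,"dz":0.05,"rx":0,"ry":0,"rz":0,"grip":1},{"dx":0,"dy":0,"dz":0.12,"rx":0,"ry":0,"rz":0,"grip":1},{"dx":0,"dy":0,"dz":0.2,"rx":0,"ry":0,"rz":0,"grip":1},{"dx":0,"dy":0,"dz":0.28,"rx":0,"ry":0,"rz":0,"grip":1},{"dx":0,"dy":0,"dz":0.3,"rx":0,"ry":0,"rz":0,"grip":1}]' && python3 -m creep '[{"dx":0,"dy":0.05,"dz":0,"rx":0,"ry":0,"rz":0,"grip":1},{"dx":0.03,"dy":0.14,"dz":0,"rx":0,"ry":0,"rz":0,"grip":1},{"dx":0.06,"dy":0.24,"dz":0,"rx":0,"ry":0,"rz":0,"grip":1},{"dx":0.09,"dy":0.34,"dz":0,"rx":0,"ry":0,"rz":0,"grip":1},{"dx":0.12,"dy":0.42,"dz":0,"rx":0,"ry":0,"rz":0,"grip":1}]' && python3 -m creep '[{"dx":0.02,"dy":0.1,"dz":0,"rx":0,"ry":0,"rz":0,"grip":1},{"dx":0.04,"dy":0.2,"dz":0,"rx":0,"ry":0,"rz":0,"grip":1},{"dx":0.06,"dy":0.3,"dz":0,"rx":0,"ry":0,"rz":0,"grip":1},{"dx":0.06,"dy":0.38,"dz":0,"rx":0,"ry":0,"rz":0,"grip":1},{"dx":0.06,"dy":0.43,"dz":0,"rx":0,"ry":0,"rz":0,"grip":1}]'
python3 - <<'E'
from h import *
get_image("side");get_image("side")
w,im=snap("wrist","w8");s,si=snap("side","s8");c,sc=snap("scene","c8")
st=ctrl.read_state();print(st["eef_pos"],st["force"],st["width"],proj(w,(521.6,84.6,82)))
g=cv2.GaussianBlur(cv2.cvtColor(im,cv2.COLOR_RGB2GRAY),(3,3),0)
print(cv2.HoughCircles(g,cv2.HOUGH_GRADIENT,1.2,10,param1=100,param2=25,minRadius=25,maxRadius=60))
m=np.zeros((600,800,3),np.uint8);m[:300,:480]=cv2.resize(im,(480,300))
m[:300,480:]=cv2.resize(si[100:250,250:410],(320,300),interpolation=2)
m[300:,:400]=cv2.resize(sc[120:270,250:450],(400,300),interpolation=2)
m[300:,400:]=cv2.resize(im[0:225,160:460],(400,300))
cv2.imwrite("pics/m8.png",m[:,:,::-1])
E
```

```text
clock: 8.45
eef_pos: [449.8, -324.9, 124.3]
tool_rot: [3.137, 0.003, 1.571]
force: [-0.9, -0.1, -0.7]
width: 59.6
gripper_force: 64.6
clock: 9.07
eef_pos: [495.1, -152.0, 120.2]
tool_rot: [-3.138, -0.002, 1.573]
force: [0.7, -0.3, -0.8]
width: 59.9
gripper_force: 64.6
clock: 9.7
eef_pos: [518.1, 19.7, 120.1]
tool_rot: [-3.138, -0.001, 1.574]
force: [0.4, -0.9, -0.9]
width: 59.6
gripper_force: 64.6
[519.40573375  15.40436895 121.00764714] [ 0.65041465 -0.02981763 -1.5659489 ] 59.63851609710109 [323.2 107.1]
[[[323.40002  107.4       48.4     ]
  [333.       113.4       56.68    ]
  [316.2      239.40001   48.64    ]
  [312.6       96.600006  34.12    ]
  [333.        95.4       34.      ]
  [322.2      118.200005  43.48    ]
  [311.40002  108.600006  40.84    ]
  [330.6      264.6       59.320004]
  [339.       103.8       32.8     ]
  [310.2      124.200005  31.6     ]
  [321.       227.40001   35.56    ]
  [323.40002   88.200005  35.56    ]
  [546.60004  168.6       47.2     ]
  [546.60004  180.6       42.760002]
  [538.2      186.6       36.64    ]
  [288.6      282.6       47.2     ]
  [346.2      252.6       40.6     ]]]
```

View pics/m8.png

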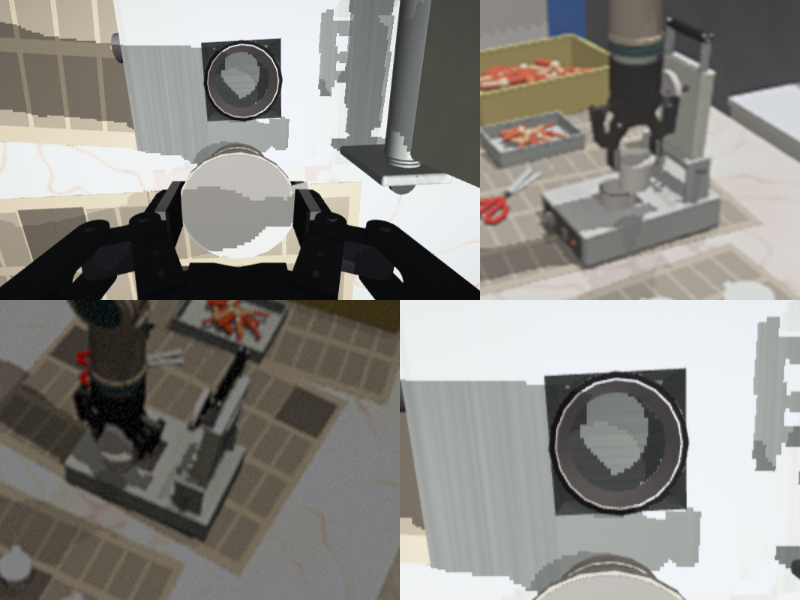

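Hough finds the nest collar at (323.4,107.4) against a predicted (323.2,107.1), so nest = (521.7,84.6,82) holds. The handle bar is at the top of the head, and the pot is upright in the fingers, centred near column 318. I'll move over the nest.

```bash
python3 -m creep '[{"dx":0.0035,"dy":0.06,"dz":0,"rx":0,"ry":0,"rz":0,"grip":1},{"dx":0.0035,"dy":0.12,"dz":0,"rx":0,"ry":0,"rz":0,"grip":1},{"dx":0.0035,"dy":0.16,"dz":0,"rx":0,"ry":0,"rz":0,"grip":1},{"dx":0.0035,"dy":0.1715,"dz":0,"rx":0,"ry":0,"rz":0,"grip":1},{"dx":0.0035,"dy":0.1715,"dz":-0.04,"rx":0,"ry":0,"rz":0,"grip":1}]' && python3 -m creep '[{"dx":0,"dy":0,"dz":-0.01,"rx":0,"ry":0,"rz":0,"grip":1},{"dx":0,"dy":0,"dz":-0.03,"rx":0,"ry":0,"rz":0,"grip":1},{"dx":0,"dy":0,"dz":-0.05,"rx":0,"ry":0,"rz":0,"grip":1},{"dx":0,"dy":0,"dz":-0.07,"rx":0,"ry":0,"rz":0,"grip":1},{"dx":0,"dy":0,"dz":-0.075,"rx":0,"ry":0,"rz":0,"grip":1}]'
```

```text
clock: 10.58
eef_pos: [522.9, 84.1, 106.0]
tool_rot: [3.139, 0.0, 1.57]
force: [0.5, -0.1, -1.3]
width: 60.0
gripper_force: 64.6
clock: 11.2
eef_pos: [521.4, 84.5, 75.0]
tool_rot: [-3.141, 0.0, 1.571]
force: [0.0, -0.2, -0.9]
width: 60.2
gripper_force: 64.7
```

```bash
python3 -m creep '[{"dx":0,"dy":0,"dz":-0.015,"rx":0,"ry":0,"rz":0,"grip":1},{"dx":0,"dy":0,"dz":-0.03,"rx":0,"ry":0,"rz":0,"grip":1},{"dx":0,"dy":0,"dz":-0.045,"rx":0,"ry":0,"rz":0,"grip":1},{"dx":0,"dy":0,"dz":-0.06,"rx":0,"ry":0,"rz":0,"grip":1},{"dx":0,"dy":0,"dz":-0.065,"rx":0,"ry":0,"rz":0,"grip":1}]'
```

```text
clock: 11.82
eef_pos: [522.0, 84.7, 49.4]
tool_rot: [3.141, -0.0, 1.571]
force: [0.3, 0.6, 0.4]
width: 59.8
gripper_force: 65.9
```

```bash
python3 -m creep '[{"dx":0,"dy":0,"dz":0,"rx":0,"ry":0,"rz":0,"grip":-1},{"dx":0,"dy":0,"dz":0,"rx":0,"ry":0,"rz":0,"grip":-1},{"dx":0,"dy":0,"dz":0,"rx":0,"ry":0,"rz":0,"grip":-1},{"dx":0,"dy":0,"dz":0,"rx":0,"ry":0,"rz":0,"grip":-1},{"dx":0,"dy":0,"dz":0,"rx":0,"ry":0,"rz":0,"grip":-1}]' && python3 -m creep '[{"dx":0,"dy":0,"dz":0.04,"rx":0,"ry":0,"rz":0,"grip":-1},{"dx":0,"dy":0,"dz":0.1,"rx":0,"ry":0,"rz":0,"grip":-1},{"dx":0,"dy":0,"dz":0.15,"rx":0,"ry":0,"rz":0,"grip":-1},{"dx":0,"dy":0,"dz":0.18,"rx":0,"ry":0,"rz":0,"grip":-1},{"dx":0,"dy":0,"dz":0.18,"rx":0,"ry":0,"rz":0,"grip":-1}]'
python3 - <<'E'
from h import *
get_image("side")
w,im=snap("wrist","w9");p=ctrl.read_state()["eef_pos"];print(p)
g=cv2.cvtColor(im,cv2.COLOR_RGB2GRAY)
for z in(86,94,102):
    c=proj(w,(521.7,84.6,z));r=proj(w,(521.7+31.5,84.6,z));f=proj(w,(521.7,84.6-31.5,z));k=proj(w,(521.7,84.6+31.5,z));print(z,c,"halfw",r[0]-c[0],"rows",k[1],f[1])
cy=int(proj(w,(521.7,84.6,86))[1]);print(cy,"cols255..",g[cy,255:385:2]);print("rows130..",g[130:290:2,317])
print(cv2.HoughCircles(cv2.GaussianBlur(g,(3,3),0),cv2.HOUGH_GRADIENT,1.2,30,param1=100,param2=25,minRadius=35,maxRadius=60))
E
```

```text
clock: 12.45
eef_pos: [521.8, 84.6, 49.8]
tool_rot: [3.141, -0.0, 1.571]
force: [0.4, -0.3, 0.4]
width: 85.1
gripper_force: 0.0
clock: 13.08
eef_pos: [522.6, 84.8, 122.9]
tool_rot: [3.139, -0.001, 1.571]
force: [-0.1, -0.7, 0.0]
width: 85.4
gripper_force: 0.0
[521.46136766  84.6183583  121.49848222]
86 [316.3 212.9] halfw 50.19999999999999 rows 163.2 258.7
94 [316.3 217.1] halfw 52.099999999999966 rows 165.8 264.4
102 [316.3 221.7] halfw 54.099999999999966 rows 168.5 270.6
212 cols255.. [144 146 147 144 144 146 207 176 174 175 175 175 175 175 174 174 174 176
 175 174 175 174 174 173 174 173 174 175 174 174 175 175 174 175 174 174
 174 174 175 176 174 173 174 174 174 174 174 173 174 174 174 173 173 173
 174 205 234 234 235 234 234 234 235 235 234]
rows130.. [232 231 156 156 156 157 155 156 155 154 155 154 154 112  77  78  84 183
 177 176 176 177 177 177 177 176 176 176 175 175 177 176 175 176 176 175
 175 174 174 174 175 175 175 174 175 175 173 175 214 232 234 234 235 235
 234 234 235 234 234 234 235 235 234 234 233 224 223 223 222 221 222 222
 221 221 221 221 220 220 219 219]
[[[313.80002  211.8       47.36    ]
  [539.4       60.600002  59.24    ]
  [538.2      161.40001   47.36    ]]]
```

The pot is home: rim half-width 49 px and rear edge at row 164, matching rim top z=86. Bar estimate from the first wrist view: axis at (648.5,91,320), sealer yaw about +0.05. I'll go above it and check.

```bash
python3 -m creep '[{"dx":0,"dy":0,"dz":0.13,"rx":0,"ry":0,"rz":0,"grip":-1},{"dx":0,"dy":0,"dz":0.27,"rx":0,"ry":0,"rz":0,"grip":-1},{"dx":0,"dy":0,"dz":0.4,"rx":0,"ry":0,"rz":0,"grip":-1},{"dx":0,"dy":0,"dz":0.5,"rx":0,"ry":0,"rz":0,"grip":-1},{"dx":0,"dy":0,"dz":0.533,"rx":0,"ry":0,"rz":0,"grip":-1}]' && python3 -m creep '[{"dx":0.08,"dy":0.004,"dz":0,"rx":0,"ry":0,"rz":0.008,"grip":-1},{"dx":0.18,"dy":0.008,"dz":0,"rx":0,"ry":0,"rz":0.008,"grip":-1},{"dx":0.27,"dy":0.016,"dz":0,"rx":0,"ry":0,"rz":0.008,"grip":-1},{"dx":0.317,"dy":0.016,"dz":0,"rx":0,"ry":0,"rz":0.008,"grip":-1},{"dx":0.317,"dy":0.016,"dz":0,"rx":0,"ry":0,"rz":0.008,"grip":-1}]'
python3 - <<'E'
from h import *
get_image("side");get_image("side")
w,im=snap("wrist","w10");st=ctrl.read_state();print(st["eef_pos"],st["tool_rot"])
g=cv2.cvtColor(im,cv2.COLOR_RGB2GRAY)
u=np.array([-.05,1,0])
for t in(-44,-25,0,25,44):
    P=np.array([648.5,91,320])+t*u;a=proj(w,P);r=int(a[1]);b=np.where(g[r,260:390]<60)[0]+260;print(t,a,(b.min(),b.max(),len(b)) if len(b) else None)
for r in range(100,260,10):print(r,g[r,285:355:3])
E
```

```text
clock: 13.8
eef_pos: [522.6, 84.8, 336.6]
tool_rot: [3.139, -0.001, 1.571]
force: [0.6, -0.2, -0.5]
width: 85.4
gripper_force: 0.0
clock: 14.42
eef_pos: [648.5, 90.8, 331.9]
tool_rot: [-3.137, 0.001, 1.621]
force: [-0.7, 0.1, -0.5]
width: 85.3
gripper_force: 0.0
[647.45903545  91.03592358 333.94342932] [-3.13918446e+00  4.76542334e-05  1.62115838e+00]
-44 [318.3 294.8] (np.int64(306), np.int64(331), 26)
-25 [318.4 265.9] (np.int64(304), np.int64(331), 28)
0 [318.5 225.6] (np.int64(304), np.int64(331), 28)
25 [318.7 182.4] (np.int64(279), np.int64(331), 50)
44 [318.8 147.4] (np.int64(278), np.int64(332), 22)
100 [142 143 140 142 147 141 147 178 186 188 186 224 225 199 225 224 225 225
 215 215 215 214 215 215]
110 [108 105 109  99  94 104 108  96  96  96 106 220 225 222 139 144 139 218
 216 216 216 217 217 216]
120 [137 137 110 101 107  70  79  81  83  81  82  82  81  81  80  85 137 155
 216 215 217 216 216 217]
130 [137 127 110 100  95  67  56  58  57  58  57  57  59  97 226 225 226 225
 222 217 217 217 217 217]
140 [138 139 112  82  95  69   9 113 146  33  15  15  13  28 226 196 217 
[... 462 characters left out ...]
  92  76  37   7  11  12  15  13  14  11  11   9 174 165
 100 207 208 217 223 207]
200 [107 105  92  89 158  83  45   7  11  11  14  14  14  10   9   7 202 206
 134 204 204 223 205 203]
210 [ 94  83  84  70  72  41  32   7  10  11  14  14  13  10  10   8 219 226
 149 221 222 222 222 223]
220 [203 208 211 209 210 214  67   7  11  11  13  15  13  11  11  10 221 225
 140 225 225 225 222 217]
230 [192 192 214 214 215 161  69   6  11  12  14  12  12  10  10   8 222 224
 153 225 226 226 226 225]
240 [180 193 198 212 195 196 184   7   8   9  12  14  12  11  10   6 222 222
 145 225 225 226 226 225]
250 [176 177 177 210 178 178 179   5   8   8  10  10   9  18  14   9 222 223
 182 226 226 225 226 224]
```

The bar sits at columns 305–331, predicted centre 318.5, with its ends as predicted. I'll descend and grip it.

```bash
python3 -m creep '[{"dx":0,"dy":0,"dz":-0.04,"rx":0,"ry":0,"rz":0,"grip":-1},{"dx":0,"dy":0,"dz":-0.08,"rx":0,"ry":0,"rz":0,"grip":-1},{"dx":0,"dy":0,"dz":-0.12,"rx":0,"ry":0,"rz":0,"grip":-1},{"dx":0,"dy":0,"dz":-0.1425,"rx":0,"ry":0,"rz":0,"grip":-1},{"dx":0,"dy":0,"dz":-0.1425,"rx":0,"ry":0,"rz":0,"grip":-1}]' && python3 -m creep '[{"dx":0,"dy":0,"dz":0,"rx":0,"ry":0,"rz":0,"grip":1},{"dx":0,"dy":0,"dz":0,"rx":0,"ry":0,"rz":0,"grip":1},{"dx":0,"dy":0,"dz":0,"rx":0,"ry":0,"rz":0,"grip":1},{"dx":0,"dy":0,"dz":0,"rx":0,"ry":0,"rz":0,"grip":1},{"dx":0,"dy":0,"dz":0,"rx":0,"ry":0,"rz":0,"grip":1}]'
python3 - <<'E'
import numpy as np
t0=1.65
for t in np.arange(1.55,-0.16,-0.1):
    t=max(t,0);dx=205*(np.cos(t0)-np.cos(t));print(round(t,2),"dx %.4f dy %.4f dz %.4f"%(dx/400*.9988,dx*.05/400,205*(np.sin(t)-np.sin(t0))/400))
E
```

```text
clock: 15.2
eef_pos: [648.1, 91.0, 276.9]
tool_rot: [-3.14, 0.0, 1.621]
force: [0.3, 0.0, -0.2]
width: 85.5
gripper_force: 0.0
clock: 15.82
eef_pos: [648.5, 91.0, 278.3]
tool_rot: [3.141, -0.0, 1.621]
force: [-1.4, -0.5, 3.4]
width: 13.7
gripper_force: 58.4
1.55 dx -0.0511 dy -0.0026 dz 0.0015
1.45 dx -0.1022 dy -0.0051 dz -0.0021
1.35 dx -0.1526 dy -0.0076 dz -0.0108
1.25 dx -0.2019 dy -0.0101 dz -0.0245
1.15 dx -0.2496 dy -0.0125 dz -0.0431
1.05 dx -0.2952 dy -0.0148 dz -0.0663
0.95 dx -0.3383 dy -0.0169 dz -0.0940
0.85 dx -0.3783 dy -0.0189 dz -0.1259
0.75 dx -0.4150 dy -0.0208 dz -0.1616
0.65 dx -0.4480 dy -0.0224 dz -0.2007
0.55 dx -0.4769 dy -0.0239 dz -0.2430
0.45 dx -0.5014 dy -0.0251 dz -0.2880
0.35 dx -0.5214 dy -0.0261 dz -0.3352
0.25 dx -0.5365 dy -0.0269 dz -0.3841
0.15 dx -0.5466 dy -0.0274 dz -0.4343
0.05 dx -0.5517 dy -0.0276 dz -0.4853
0 dx -0.5524 dy -0.0277 dz -0.5109
0 dx -0.5524 dy -0.0277 dz -0.5109
```

Bar gripped. I'll follow the arc in steps of 0.1 rad.

```bash
python3 -m creep '[{"dx":-0.0511,"dy":-0.0026,"dz":0.0015,"rx":0,"ry":0,"rz":0,"grip":1},{"dx":-0.1022,"dy":-0.0051,"dz":-0.0021,"rx":0,"ry":0,"rz":0,"grip":1},{"dx":-0.1526,"dy":-0.0076,"dz":-0.0108,"rx":0,"ry":0,"rz":0,"grip":1},{"dx":-0.2019,"dy":-0.0101,"dz":-0.0245,"rx":0,"ry":0,"rz":0,"grip":1},{"dx":-0.2496,"dy":-0.0125,"dz":-0.0431,"rx":0,"ry":0,"rz":0,"grip":1}]'
```

```text
clock: 16.45
eef_pos: [552.4, 85.7, 262.6]
tool_rot: [3.131, 0.0, 1.621]
force: [4.8, -0.4, -0.6]
width: 14.0
gripper_force: 62.9
```

```bash
python3 -m creep '[{"dx":-0.0456,"dy":-0.0023,"dz":-0.0232,"rx":0,"ry":0,"rz":0,"grip":1},{"dx":-0.0887,"dy":-0.0044,"dz":-0.0509,"rx":0,"ry":0,"rz":0,"grip":1},{"dx":-0.1287,"dy":-0.0064,"dz":-0.0828,"rx":0,"ry":0,"rz":0,"grip":1},{"dx":-0.1654,"dy":-0.0083,"dz":-0.1185,"rx":0,"ry":0,"rz":0,"grip":1},{"dx":-0.1984,"dy":-0.0099,"dz":-0.1576,"rx":0,"ry":0,"rz":0,"grip":1}]'
```

```text
clock: 17.08
eef_pos: [473.1, 81.2, 199.0]
tool_rot: [3.132, 0.001, 1.62]
force: [5.8, -3.0, 1.3]
width: 13.9
gripper_force: 69.5
```

```bash
python3 -m creep '[{"dx":-0.0289,"dy":-0.0015,"dz":-0.0423,"rx":0,"ry":0,"rz":0,"grip":1},{"dx":-0.0534,"dy":-0.0027,"dz":-0.0873,"rx":0,"ry":0,"rz":0,"grip":1},{"dx":-0.0734,"dy":-0.0037,"dz":-0.1345,"rx":0,"ry":0,"rz":0,"grip":1},{"dx":-0.0885,"dy":-0.0045,"dz":-0.1834,"rx":0,"ry":0,"rz":0,"grip":1},{"dx":-0.0942,"dy":-0.0047,"dz":-0.2084,"rx":0,"ry":0,"rz":0,"grip":1}]'
python3 - <<'E'
from h import *
get_image("side");st=ctrl.read_state();print(st["eef_pos"],st["force"],st["torque"],st["qpos"].round(2))
E
```

```text
clock: 17.7
eef_pos: [432.9, 78.9, 114.4]
tool_rot: [3.139, 0.001, 1.62]
force: [-1.0, -5.4, 9.7]
width: 13.8
gripper_force: 75.8
[432.6771832   78.94774933 113.75762875] [-0.28009832 -4.39982069  6.4394196 ] [-0.87846668 -0.543251    0.13407577] [-0.31  0.49  0.08  2.18 -0.08  0.47 -0.11]
```

```bash
python3 -m creep '[{"dx":-0.0044,"dy":-0.0002,"dz":-0.0252,"rx":0,"ry":0,"rz":0,"grip":1},{"dx":-0.0075,"dy":-0.0003,"dz":-0.0507,"rx":0,"ry":0,"rz":0,"grip":1},{"dx":-0.0095,"dy":-0.0004,"dz":-0.0762,"rx":0,"ry":0,"rz":0,"grip":1},{"dx":-0.0102,"dy":-0.0005,"dz":-0.1018,"rx":0,"ry":0,"rz":0,"grip":1},{"dx":-0.0102,"dy":-0.0005,"dz":-0.1018,"rx":0,"ry":0,"rz":0,"grip":1}]'
python3 - <<'E'
from h import *
get_image("side");get_image("side");st=ctrl.read_state();print(st["eef_pos"],st["force"],st["torque"],st["width"],st["gripper_force"])
E
```

```text
clock: 18.38
eef_pos: [427.1, 78.6, 73.5]
tool_rot: [-3.14, 0.001, 1.62]
force: [-1.1, -4.2, 8.1]
width: 13.8
gripper_force: 79.5
[427.18391222  78.60944319  73.819158  ] [-1.77489198 -4.60000279  7.32444042] [-0.86518889  0.57927153  0.08149675] 14.233156007644263 79.47930693626404
```

```bash
python3 -m creep '[{"dx":0,"dy":0,"dz":-0.002,"rx":0,"ry":0,"rz":0,"grip":1},{"dx":0,"dy":0,"dz":-0.004,"rx":0,"ry":0,"rz":0,"grip":1},{"dx":0,"dy":0,"dz":-0.006,"rx":0,"ry":0,"rz":0,"grip":1},{"dx":0,"dy":0,"dz":-0.008,"rx":0,"ry":0,"rz":0,"grip":1},{"dx":0,"dy":0,"dz":-0.008,"rx":0,"ry":0,"rz":0,"grip":1}]' && python3 -m creep '[{"dx":0,"dy":0,"dz":-0.002,"rx":0,"ry":0,"rz":0,"grip":1},{"dx":0,"dy":0,"dz":-0.004,"rx":0,"ry":0,"rz":0,"grip":1},{"dx":0,"dy":0,"dz":-0.006,"rx":0,"ry":0,"rz":0,"grip":1},{"dx":0,"dy":0,"dz":-0.008,"rx":0,"ry":0,"rz":0,"grip":1},{"dx":0,"dy":0,"dz":-0.008,"rx":0,"ry":0,"rz":0,"grip":1}]'
```

```text
clock: 19.1
eef_pos: [427.1, 78.6, 70.9]
tool_rot: [-3.14, 0.001, 1.62]
force: [-1.5, -4.0, 10.3]
width: 13.6
gripper_force: 79.8
clock: 19.73
eef_pos: [427.0, 78.6, 67.8]
tool_rot: [-3.14, 0.001, 1.62]
force: [-3.3, -4.8, 12.2]
width: 13.7
gripper_force: 80.0
```

```bash
for i in 1 2; do python3 -m creep '[{"dx":0,"dy":0,"dz":-0.002,"rx":0,"ry":0,"rz":0,"grip":1},{"dx":0,"dy":0,"dz":-0.004,"rx":0,"ry":0,"rz":0,"grip":1},{"dx":0,"dy":0,"dz":-0.006,"rx":0,"ry":0,"rz":0,"grip":1},{"dx":0,"dy":0,"dz":-0.008,"rx":0,"ry":0,"rz":0,"grip":1},{"dx":0,"dy":0,"dz":-0.008,"rx":0,"ry":0,"rz":0,"grip":1}]'; done
```

```text
clock: 20.35
eef_pos: [427.1, 78.6, 64.8]
tool_rot: [-3.141, 0.001, 1.62]
force: [-3.8, -5.3, 13.6]
width: 14.1
gripper_force: 80.2
clock: 20.98
eef_pos: [427.1, 78.6, 62.4]
tool_rot: [-3.141, 0.001, 1.62]
force: [-6.4, -4.4, 25.8]
width: 13.8
gripper_force: 81.3
```

Force now rises stiffly, so something solid is reached. I'll check numerically in the side and scene images that the bar really is at z≈115.

Run:
```python
from h import *
for n in("side","scene"):
    c,im=snap(n,n+"11");g=cv2.cvtColor(im,cv2.COLOR_RGB2GRAY)
    for z in(105,115,125,135):print(n,z,proj(c,(429,36,z)),proj(c,(424.6,124,z)),proj(c,(426.8,80,z)))
    b=cv2.imread(f"pics/{n}0.png",0)
    x,y=proj(c,(429,36,115)).astype(int)
    print(x-20,x+20)
    for r in range(y-16,y+18,2):print(r,g[r,x-20:x+21:2],"|",b[r,x-20:x+21:2])
print(ctrl.read_state()["force"],ctrl.read_state()["clock"])
```

```text
side 105 [297.4 200. ] [285.1 188. ] [291.1 193.8]
side 115 [297.3 197.1] [285.  185.2] [291. 191.]
side 125 [297.2 194.2] [284.8 182.4] [290.8 188.1]
side 135 [297.1 191.2] [284.7 179.5] [290.7 185.2]
277 317
181 [ 52 110 162 115  50  52  53 138  68  52  52  55  58  53 119 171 213 204
 173 197 201] | [151 158 161 164 162 160 160 159 160 175 164 159 159 159 163 173 158 159
 159 158 165]
183 [ 55  52 128 115  50  51  56 131  64  53  53  52  51  61 116 174 212 217
 206 174 168] | [158 160 159 161 174 163 159 160 159 162 171 157 159 159 158 162 172 169
 174 178 179]
185 [116  51  57  58  53  54  65 111  72  53  50  85 130 119 116 124 188 216
 217 213 209] | [158 165 160 160 161 160 160 159 159 158 164 172 163 167 178 178 178 179
 166 162 163]
187 [193 121  50  52  55  53  65 116  61  57  66 164 184 164 126 116 124 186
 215 216 217] | [194 184 155 159 159 165 171 167 172 179 179 179 180 169 163 160 161 174
 188 196 199]
189 [175 152 105  92  59  53  59  54  51  81  83 152 172 177 178 148 114 119
 175 207 187] | [173 153 166 170 174 180 177 171 170 164 161 158 170 174 179 191 200 200
 181
[... 4548 characters left out ...]
  84  82  73  75  72  64  55  60  85 104 105  99  84  65
  48  61  75] | [49 51 46 49 59 54 46 48 49 46 58 71 71 71 70 70 75 70 71 68 71]
195 [ 83  74  73  79  85  75  72  68  73  77  99  86  71  68  91 114 105  97
  51  50  50] | [85 55 49 52 58 51 50 50 46 52 69 73 71 74 73 68 71 68 70 71 75]
197 [ 90  89  80  87  74  71  73  75  73  97 105 111 116  98  77  79  89  80
  55  54  47] | [106  91  69  61  46  49  46  51  50  91  79  72  72  69  71  71  71  68
  68  73  64]
199 [ 88  86  88  86  82  75  72  73  91 115 108 105 106 110 115 114  86  56
  51  58  51] | [104 105 106 100  80  54  49  44  86 124 117 102  75  71  71  72  70  68
  73  71  66]
[-6.06679306 -4.95159907 25.0056809 ] 21.075
```

The bar's near end lies at side (297,~197) and scene (288,184), matching z=115, and the force passed 13 N and then went stiff. The handle is on its stop, so I'll hold it there for over 2 s.

```bash
for i in 1 2 3 4 5; do python3 -m creep '[{"dx":0,"dy":0,"dz":0,"rx":0,"ry":0,"rz":0,"grip":1},{"dx":0,"dy":0,"dz":0,"rx":0,"ry":0,"rz":0,"grip":1},{"dx":0,"dy":0,"dz":0,"rx":0,"ry":0,"rz":0,"grip":1},{"dx":0,"dy":0,"dz":0,"rx":0,"ry":0,"rz":0,"grip":1},{"dx":0,"dy":0,"dz":0,"rx":0,"ry":0,"rz":0,"grip":1}]' | egrep 'clock|eef|^force'; done
```

```text
clock: 21.7
eef_pos: [427.1, 78.6, 62.4]
force: [-6.6, -5.8, 25.1]
clock: 22.32
eef_pos: [427.1, 78.7, 62.4]
force: [-4.6, -6.6, 26.1]
clock: 22.95
eef_pos: [427.1, 78.6, 62.4]
force: [-6.1, -5.4, 25.4]
clock: 23.58
eef_pos: [427.1, 78.6, 62.4]
force: [-5.5, -4.7, 25.5]
clock: 24.2
eef_pos: [427.1, 78.6, 62.4]
force: [-6.2, -4.9, 25.6]
```

```bash
python3 -c "
from cell import ctrl
print(ctrl.finish_job())"
```

```text
the job is handed in; nothing more can be done
None
```

Job handed in: the 63 mm pot is home in the nest, and the handle was held on its stop for over 3 s and is still held down, but two early grip attempts closed on top of that pot's foil (about 7 N) without moving it.

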